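# Slide the white calibration puck along the rail into the meter's reading pocket

## Task

Get the colour meter ready for calibration: with a fingertip, push the loose white puck back against the meter's long rail before it reaches the engraved cross line, then slide it along the rail, keeping it pinned against the rail all the way, into the recessed corner pocket at the rail's closed end until it drops in and lies flat. The puck is only pushed along the deck, never lifted or stood on edge, and the vial on the deck and the jar and bottle beside the meter stay where they are.

Things in the scene. Friction and masses are not known exactly. Their poses are not given: they have to be found in the camera images.
- meter: Fixed low white colour meter, 150 (x) by 320 (y) by 30 mm high, turned up to 0.35 rad about the vertical. Origin: centre of its underside on the bench, z up. Flat dark steel deck at z = 30 mm, x -75 to 75, y -160 to 100 mm, without walls at its -x side and -y end. A flat display panel, not used, lies beyond the stop (y 110 to 160 mm). 'Meter x, y, z' elsewhere means this frame.
- rail_face (a point): Point on the face, looking to -x, of the straight steel rail, at deck height: meter x = 50, y = -70, z = 30 mm; axes as the meter's. The rail runs along y from meter y = -150 to 110 mm, is 12 mm thick (x 50 to 62) and stands 14 mm above the deck.
- stop_face (a point): Point on the face, looking to -y, of the steel end stop that closes the rail's +y end, at deck height: meter x = 30, y = 100, z = 30 mm; axes as the meter's. The stop runs from meter x = -62 to 50 mm, is 10 mm thick and stands 14 mm above the deck.
- line (a point): Middle of the thin pale engraved line (flush with the deck) that crosses the deck along the meter's x at meter y = 20 mm. The puck has to be against the rail before its centre passes this line.
- pocket (a point): Centre of the pocket's floor: a square recess 46 by 46 mm with bare metal floor and a round glass window in it, 4 mm below the deck, in the corner of rail and end stop, which form two of its sides; plain 4 mm steps form the others. At meter x = 27, y = 77, z = 26 mm; axes as the meter's. A puck touching rail and stop has its centre at meter x = 30, y = 80 mm.
- puck: Loose solid white PTFE disc, 40 mm in diameter, 14 mm high, about 40 g, lying flat on the deck towards the open (-y) end, its edge 15 to 55 mm from the rail. Origin: centre of its underside; z up. Slippery: friction about 0.18 on deck, rail and fingers alike. It drops into the pocket only once its rear edge has cleared the step, in the last 6 mm before the stop.
- vial: Bystander: loose small amber vial with a black cap, 24 mm in diameter, 44 mm tall, standing on the deck near the stop, away from the rail (about meter x = -55, y = 78 mm). Origin: centre of its underside.
- jar: Bystander: loose amber jar, 52 mm in diameter, 75 mm tall, standing on the bench off the meter's -y end. Origin: centre of its underside.
- solvent: Bystander: loose clear bottle with a blue cap, 60 mm in diameter, 130 mm tall, standing on the bench off the meter's +y end. Origin: centre of its underside.
There are look-alikes about, which are no part of the job. Of the things shaped like the puck, the white one is meant.

How it is judged:
On the way, in this order (a step that is already met when the one before it is completed fails the run):
1. the puck lies against the rail (within 4 mm), its centre still short of the engraved line (x of puck in the frame of meter above 0.026 m and y of puck in the frame of meter below 0.02 m), for 0.05 s.
2. the puck has been slid past the engraved line, still against the rail (x of puck in the frame of meter above 0.025 m and y of puck in the frame of meter above 0.03 m).
3. the puck has dropped into the corner pocket (horizontal distance between puck and pocket below 0.007 m and z of puck in the frame of pocket below 0.0015 m), for 0.2 s.
At the end, for the whole second after the job is handed in: The puck lies flat (within 3 degrees) and at rest on the floor of the corner pocket (within 1.5 mm in height, centre within 7 mm of the pocket's centre) (all of step 3 and z of puck in the frame of pocket above -0.002 m and angle between puck's own z axis and vertical below 0.05 rad and linear speed of puck below 0.01 m/s); the robot touches nothing.
It fails at once if the puck is lifted off the deck (by more than 6 mm) (z of puck in the frame of meter above 0.036 m).
It fails at once if the puck is tipped up (by more than 20 degrees) (angle between puck's own z axis and vertical above 0.35 rad).
It fails at once if the puck is off the rail (by more than 8 mm) beyond the engraved line (its centre more than 10 mm past it) (y of puck in the frame of meter above 0.03 m and x of puck in the frame of meter below 0.022 m).
It fails at once if the puck is pushed off the deck (z of puck in the frame of meter below 0.015 m).
It fails at once if the vial, the jar or the bottle is disturbed (moved more than 10 mm) (distance of any of vial, jar, solvent from where it was at the start of the episode above 0.01 m).
It also fails if it takes over 51 s, if anything falls off the work surface, if the arm or the gripper's body presses on something with over 40 N, if the wrist force passes 120 N, or if a joint passes its speed limit or range.

## Robot

A 6-joint arm with a two-finger parallel gripper is mounted at the origin on the work surface. World frame = base frame: x ahead of the robot, y to its left, z up, the work surface at z = 0. Lengths are in m, angles in rad, forces in N, time in s.
With the tool pointing down it reaches from about 0.225 to 0.875 m from the base axis. Payload 3.4 kg.
Tool frame: the origin (TCP) lies between the finger pads; the fingertips stand 8 mm ahead of it and the grasp point (between the pads) lies 11 mm behind it; z points along the fingers, y is the line along which they close (so a half turn about z gives the same grasp; the last joint's range is limited). The gripper opens to 85 mm and grips with 20 to 120 N. Pads are 22 mm wide; open, the fingers measure 114 mm over their backs; the gripper's body (76 mm by 85 mm) begins 54 mm behind the grasp point. The pads swing forward as they close: fully open they stand 13 mm farther back than shut.
Start: joints at [1.022, 0.276, 1.505, -0, 1.361, -0.121], TCP at [0.239, 0.523, 0.239] pointing down, gripper open.
Joint ranges: [-2.89, 2.89], [-0.75, 2.08], [0.22, 2.7], [-1.18, 4.32], [0.11, 2.71], [-2.7, 2.7]. Speed limits (rad/s): [2.57, 2.57, 3.14, 3.14, 3.14, 3.14].

## Interface

Orientations are given as a unit quaternion [w, x, y, z].
In Python, from rig import manip, optics, finder gives the robot as it stands.
- The arm moves only by the tool servo_tool, never from a script. Its argument "increments" is a list of rows, each a list of 7 numbers: the shift along the tool's x, y, z in cm, then the turn, a rotation vector about the tool's x, y, z in degrees, then the closure, from -1 (fully open) to 1 (shut). In form: [[x, y, z, rx, ry, rz, gripper], ...]. A call has exactly 5 rows; each row shifts and turns the commanded pose from where the row before left it, along the tool's axes as they then stand; what a row does not reach is not made up. A row lasts 1/10 s, in which the tool goes at most 50 mm and 8.59 degrees, less where a joint would pass 70% of its speed; a pose out of reach is approached as far as the arm can. A call is refused whole if a number of a shift passes 5 or a number of a turn 8.59, either way. A call with a gripper value outside its range is refused whole. The fingers move at their own pace and stop on an object; "squeeze" is the grip in N (left out, the last holds). Time passes only in rows, so rows that do not move let the fingers close, or fill a call up. It gives the time, the measured TCP pose, the force, the opening and the grip force at its end, in the units of the state.
- manip.get_state(): the state, without advancing time (a new reading comes with each control period).
- optics.get_image(name): name is "side" or "top"; returns the picture (400x640x3 uint8, red, green, blue); there is no depth.
- optics.get_calibration(name): a dict with "fov_y" (degrees; the focal length in pixels is half the picture's height over the tangent of half this angle, whatever the lens; pixels are square), "cx", "cy" (the principal point, pixels), "world_to_cam" (4x4, takes a point from world to camera coordinates). Camera axes: x right, y down, z forward; pixel columns grow to the right and rows downward; lengths in m; the calibration is good to about 2 mm. A picture is of the moment at which its call begins. get_calibration takes no time and is no camera call.
- manip.sign_off(): hands the job in; it is judged then, once.
Trained networks look in the newest picture that a camera, given by its name, has taken for a name from the list of things; names that differ only in an ending like _2 or _b are one class to them, and where a whole thing is asked for, a point or a joint stands for the part that bears it (a point fixed in the world has none). Each returns a list of dicts, best first, with "p" (0 to 1); they miss things now and then, are a little off and sometimes report something else, mostly with a low value. They report only what shows in the picture. A call takes as long as a camera call. They do not tell look-alikes from the thing itself.
- finder.silhouettes(label, camera): "region" (400x640 bool, what is visible of it) and "box" ([centre column, centre row, width, height] in pixels, round what is visible of it).
- finder.tip_of(label, camera): "at" ([column, row] in pixels: a listed point, or the origin of a listed thing).
The state is a dict: "clock": time; "qpos": joint angles; "qd": joint speeds; "effort": joint torques, N m; "position": TCP position; "ee_rot": TCP orientation; "contact_force": force on the tool from outside, world axes, zero at the start; "moment": the same for the moment, N m; "width": finger opening in m; "gripper_force": force on a finger pad.
Only numpy, scipy, OpenCV 4.12 (cv2) and the standard library are available. Lean on these libraries where they do the work, as an engineer would, in place of code of your own. Each camera call takes 0.05 s, during which the arm holds its last target. There are 200 camera calls.

## Working session

There is one attempt and no reset: what is moved stays moved. The work goes in short steps, Python scripts to look and compute and a tool call to move; the robot and the scene stay as the last step left them, time stands still between calls to the robot, and variables do not carry over. Pictures are saved under pics/ and viewed, at most 10 in all, crops included, and the job is handed in when it is done.

Besides the shell and the picture viewer there is one more tool, called after "Request:" in YAML: its name, and indented under it one key for each argument. servo_tool: Moves the arm, as the interface text tells. Its arguments: {"type":"object","properties":{"increments":{"type":"array","items":{"type":"array","items":{"type":"number"}}},"squeeze":{"type":"number"}},"required":["increments"]}

```bash
mkdir -p pics; ls; cat > h.py <<'E'
import numpy as np, cv2
from rig import manip, optics, finder
def cal(n):
    c=optics.get_calibration(n); f=200/np.tan(np.radians(c["fov_y"])/2)
    return np.array([[f,0,c["cx"]],[0,f,c["cy"]],[0,0,1]]), np.array(c["world_to_cam"])
def proj(n,p):
    K,T=cal(n); q=K@(T[:3,:3]@np.array(p)+T[:3,3]); return q[:2]/q[2]
def ray(n,uv):
    K,T=cal(n); R=T[:3,:3]; return -R.T@T[:3,3], R.T@np.linalg.inv(K)@[uv[0],uv[1],1]
def atz(n,uv,z):
    o,d=ray(n,uv); return o+d*(z-o[2])/d[2]
def tri(uva,uvb,a="side",b="top"):
    Ka,Ta=cal(a);Kb,Tb=cal(b)
    X=cv2.triangulatePoints(Ka@Ta[:3],Kb@Tb[:3],np.array(uva,float),np.array(uvb,float)).ravel(); return X[:3]/X[3]
E
python3 - <<'E'
from h import *
np.set_printoptions(precision=4,suppress=True)
for n in("side","top"):
    im=optics.get_image(n); cv2.imwrite(f"pics/{n}0.png",im[...,::-1])
    print(n,optics.get_calibration(n)["fov_y"],ray(n,(320,200)))
    for l in("rail_face","stop_face","line","pocket","puck","vial","jar","solvent","meter"):
        for r in finder.tip_of(l,n)[:3]: print(l,np.round(r["at"],1),round(r["p"],2),atz(n,r["at"],.03 if l not in("jar","solvent","meter") else 0))
print(manip.get_state())
E
```

```text
pics
side 50.3990377715466 (array([ 0.275 , -0.5816,  0.5323]), array([ 0.3584,  0.7473, -0.5599]))
rail_face [369.  251.8] 0.62 [ 0.5988 -0.1012  0.03  ]
stop_face [329.5 202. ] 0.84 [0.6106 0.0724 0.03  ]
stop_face [330.8 263.4] 0.5 [ 0.5248 -0.0952  0.03  ]
line [333.8 261.9] 0.75 [ 0.5312 -0.0944  0.03  ]
line [320.3 228.7] 0.62 [0.5528 0.0006 0.03  ]
pocket [331.  207.4] 0.87 [0.6041 0.0535 0.03  ]
pocket [370.  255.1] 0.15 [ 0.5957 -0.1095  0.03  ]
puck [253.  275.7] 0.83 [ 0.396  -0.0593  0.03  ]
puck [277.2 314.5] 0.82 [ 0.4004 -0.1565  0.03  ]
puck [332.5 261.9] 0.6 [ 0.5292 -0.0933  0.03  ]
vial [290.9 218.4] 0.6 [0.5165 0.0586 0.03  ]
jar [409.4 334.9] 0.68 [ 0.5701 -0.2638  0.    ]
meter [330.5 245.6] 0.7 [ 0.5628 -0.0215  0.    ]
top 50.67696672171288 (array([0.4468, 0.0443, 0.9661]), array([ 0.1126, -0.0301, -0.9934]))
rail_face [366.9 176.9] 0.98 [ 0.6042 -0.0901  0.03  ]
stop_face [290.6 176.8] 0.74 [0.6059 0.0813 0.03  ]
line [325.8 199.5] 0.91 [0.5539 0.003  0.03  ]
pocket [305.4 179.2] 0.58 [0.6001 0.0482 0.03  ]
puck [366.7 208.4] 0.67 [ 0.5331 -0.0878  0.03  ]
puck [339.4 268.7] 0.57 [ 0.4011 -0.0247  0.03  ]
puck [383.4 265.9] 0.51 [ 0.4062 -0.1213  0.03  ]
vial [296.9 213.5] 0.59 [0.5232 0.0677 0.03  ]
jar [440.7 191.4] 0.57 [ 0.5738 -0.2644  0.    ]
solvent [235.2 159.3] 0.75 [0.6533 0.2111 0.    ]
meter [333.  197.4] 0.67 [ 0.5621 -0.015   0.    ]
meter [439.5 192.5] 0.54 [ 0.5713 -0.2615  0.    ]
{'clock': 1.0, 'qpos': array([ 1.022 ,  0.2759,  1.5049, -0.    ,  1.3607, -0.121 ]), 'qd': array([-0.0013,  0.0006,  0.0001, -0.0009, -0.0015,  0.0025]), 'effort': array([  0.0003, -41.6664, -24.6101,  -0.0003,   0.0001,   0.    ]), 'position': array([0.2386, 0.5232, 0.2393]), 'ee_rot': array([0.    , 0.2123, 0.9772, 0.    ]), 'contact_force': array([ 0.258 ,  0.2549, -0.1374]), 'moment': array([-0.0094,  0.0219, -0.0218]), 'gripper_force': 0.0, 'width': 0.08554158883327466}
```

```bash
python3 - <<'E'
import cv2
a=cv2.imread("pics/top0.png")[100:320,200:500]; b=cv2.imread("pics/side0.png")
cv2.imwrite("pics/c_top.png",cv2.resize(a,(800,587),interpolation=cv2.INTER_CUBIC))
cv2.imwrite("pics/c_side.png",cv2.resize(b[150:375,220:520],(800,600),interpolation=cv2.INTER_CUBIC))
E
```

```text
(no output)
```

View pics/c_top.png

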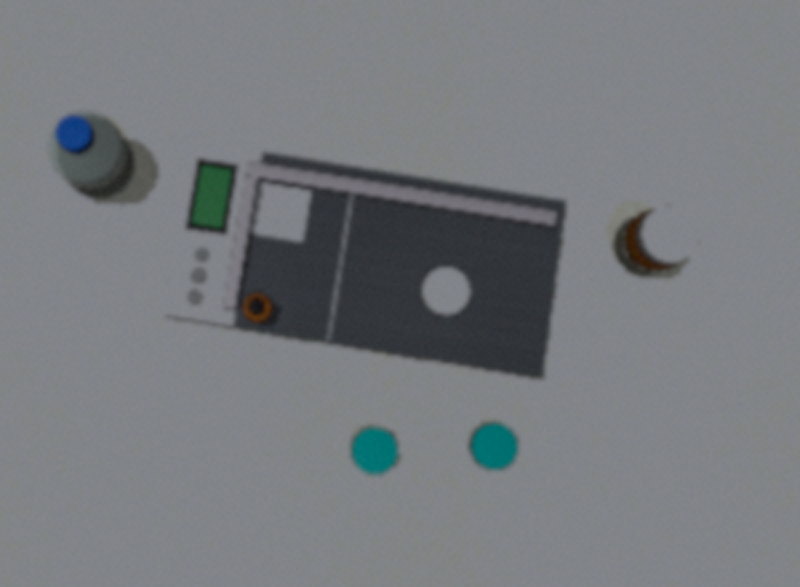

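View pics/c_side.png

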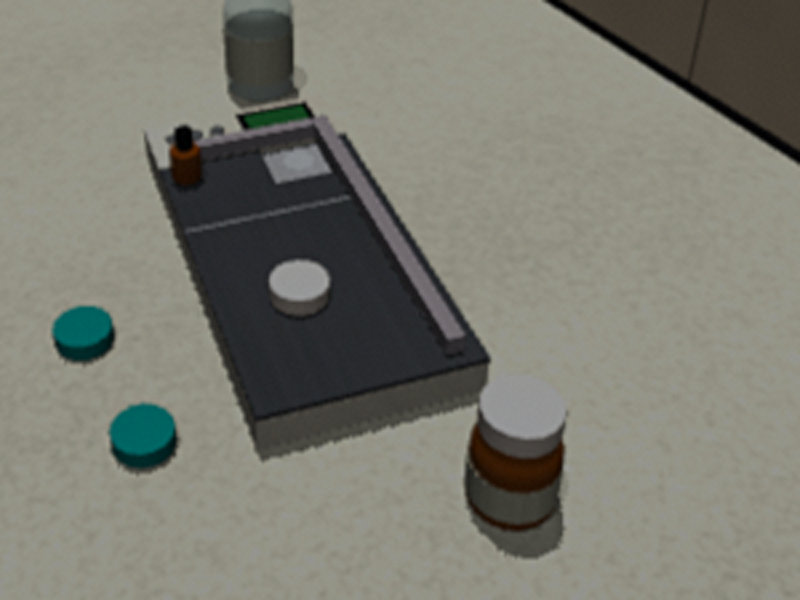

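```bash
cat > fit.py <<'E'
from h import *
from scipy.optimize import least_squares
np.set_printoptions(precision=4,suppress=True)
O={"top":[((75,-160,30),(565,201)),((-75,-160,30),(543,377)),((-75,100,30),(236,325)),((-75,20,30),(329,341)),((50,20,30),(351,194)),((50,-150,44),(554,224)),((62,-150,44),(556,213)),((4,54,30),(304,243))],
"side":[((75,-160,30),(488,358)),((-75,-160,30),(259,418)),((-75,20,30),(187,231)),((50,20,30),(350,198)),((50,-150,44),(447,342)),((62,-150,44),(464,333)),((4,54,30),(279,182))]}
def W(p,m):
    c,s=np.cos(p[3]),np.sin(p[3]); return np.array(p[:3])+np.array([c*m[0]-s*m[1],s*m[0]+c*m[1],m[2]])/1000
off={"top":(200,100),"side":(220,150)}
def res(p,cams=("top","side")):
    return np.concatenate([proj(n,W(p,m))-(np.array(off[n])+(np.array(c)+.5)*3/8-.5) for n in cams for m,c in O[n]])
for cams in(("top",),("side",),("top","side")):
    r=least_squares(res,[.56,-.02,0,-.1],args=(cams,)); print(cams,r.x,np.abs(r.fun).max()); print(r.fun.reshape(-1,2).round(1).tolist())
P=r.x
pk=tri(np.array([220,150])+np.array([300,281])*3/8,np.array([200,100])+np.array([446,290])*3/8)
def M(w):
    c,s=np.cos(P[3]),np.sin(P[3]); d=w-P[:3]; return np.array([c*d[0]+s*d[1],-s*d[0]+c*d[1],d[2]])*1000
print("puck top centre",pk,M(pk))
for n,uv in(("side",np.array([220,150])+np.array([300,281])*3/8),("top",np.array([200,100])+np.array([446,290])*3/8)): print(n,M(atz(n,uv,P[2]+.044)))
E
python3 fit.py
```

```text
('top',) [ 0.5622 -0.0229 -0.0072 -0.1714] 0.638148978768271
[[0.3, -0.0], [-0.4, -0.4], [-0.5, 0.2], [0.0, 0.0], [0.5, 0.6], [0.0, 0.5], [0.0, -0.6], [0.0, -0.3]]
('side',) [ 0.5643 -0.0187 -0.0069 -0.1757] 1.0190287471259012
[[0.5, -0.2], [-0.8, -0.8], [-0.2, 0.6], [0.5, 0.1], [0.0, -1.0], [0.4, 0.7], [-0.3, 0.9]]
('top', 'side') [ 0.562  -0.0222 -0.0032 -0.1738] 1.0346169969328685
[[0.5, -0.0], [-0.4, -0.2], [-0.9, 0.1], [-0.3, 0.0], [0.3, 0.4], [0.2, 0.5], [0.2, -0.7], [-0.2, -0.5], [1.0, -0.1], [-1.0, -0.3], [-0.8, 0.6], [0.3, -0.1], [0.3, -0.9], [0.7, 0.8], [-0.6, 0.7]]
puck top centre [ 0.5318 -0.0878  0.0396] [-18.343  -69.8612  42.8004]
side [-18.3698 -71.1684  44.    ]
top [-18.8562 -69.637   44.    ]
```

```bash
cat >> h.py <<'E'
from scipy.spatial.transform import Rotation as Ro
MP=None
def setP(): 
    global MP; MP=np.load("P.npy")
def m2w(m):
    c,s=np.cos(MP[3]),np.sin(MP[3]); return np.array([MP[0]+(c*m[0]-s*m[1])/1000,MP[1]+(s*m[0]+c*m[1])/1000,m[2]/1000])
def w2m(w):
    c,s=np.cos(MP[3]),np.sin(MP[3]); d=np.array(w)-[MP[0],MP[1],0]; return np.array([c*d[0]+s*d[1],-s*d[0]+c*d[1],d[2]])*1000
def state():
    s=manip.get_state(); q=s["ee_rot"]; R=Ro.from_quat([q[1],q[2],q[3],q[0]]).as_matrix()
    print("t",round(s["clock"],2),"meter",w2m(s["position"]).round(1),"tooly in meter deg",round(np.degrees(np.arctan2(R[1,1],R[0,1])-MP[3]),1),"tilt",R[:,2].round(3),"F",s["contact_force"].round(1),"w",round(s["width"],4)); return s,R
def legs(*pts):
    s,R=state(); p=s["position"]
    for m in pts:
        w=m2w(m); print(m,"tool cm",(R.T@(w-p)*100).round(2)); p=w
E
python3 - <<'E'
from fit import *
r=least_squares(lambda q:res([q[0],q[1],0,q[2]]),[.56,-.02,-.17]); print(r.x,np.abs(r.fun).max())
np.save("P.npy",[r.x[0],r.x[1],0,r.x[2]])
import h; h.setP()
h.legs((-59,-55,200)); a=h.atz("top",(200+446*.375,100+290*.375),.044);b=h.atz("side",(220+300*.375,150+281*.375),.044)
print(h.w2m(a),h.w2m(b))
E
```

```text
('top',) [ 0.5622 -0.0229 -0.0072 -0.1714] 0.638148978768271
[[0.3, -0.0], [-0.4, -0.4], [-0.5, 0.2], [0.0, 0.0], [0.5, 0.6], [0.0, 0.5], [0.0, -0.6], [0.0, -0.3]]
('side',) [ 0.5643 -0.0187 -0.0069 -0.1757] 1.0190287471259012
[[0.5, -0.2], [-0.8, -0.8], [-0.2, 0.6], [0.5, 0.1], [0.0, -1.0], [0.4, 0.7], [-0.3, 0.9]]
('top', 'side') [ 0.562  -0.0222 -0.0032 -0.1738] 1.0346169969328685
[[0.5, -0.0], [-0.4, -0.2], [-0.9, 0.1], [-0.3, 0.0], [0.3, 0.4], [0.2, 0.5], [0.2, -0.7], [-0.2, -0.5], [1.0, -0.1], [-1.0, -0.3], [-0.8, 0.6], [0.3, -0.1], [0.3, -0.9], [0.7, 0.8], [-0.6, 0.7]]
puck top centre [ 0.5318 -0.0878  0.0396] [-18.343  -69.8612  42.8004]
side [-18.3698 -71.1684  44.    ]
top [-18.8562 -69.637   44.    ]
[ 0.5612 -0.0232 -0.1752] 1.7584306791993072
t 1.0 meter [-412.9  481.8  239.3] tooly in meter deg 75.5 tilt [ 0.  0. -1.] F [ 0.3  0.3 -0.1] w 0.0855
(-59, -55, 200) tool cm [-47.69 -43.13   3.93]
[-18.5652 -68.1419  44.    ] [-18.8052 -73.5703  44.    ]
```

Request:
servo_tool:
  increments:
    - [-2,-2,0.2,0,0,0,1]
    - [-3,-3,0.2,0,0,0,1]
    - [-3.3,-3,0.2,0,0,0,1]
    - [-3.3,-3,0.2,0,0,0,1]
    - [-3.3,-3,0.2,0,0,0,1]
  squeeze: 30

```text
clock: 1.5
position: [0.3164, 0.3326, 0.2294]
ee_rot: [0.0, 0.212, 0.977, 0.0]
contact_force: [0.8, -0.3, 0.2]
width: 0.0123
gripper_force: 0.0
```

Request:
servo_tool:
  increments:
    - [-3.3,-3,0.2,0,0,0,1]
    - [-3.3,-3,0.2,0,0,0,1]
    - [-3.3,-3,0.2,0,0,0,1]
    - [-3.3,-3,0.2,0,0,0,1]
    - [-3.3,-3,0.2,0,0,0,1]

```text
clock: 2.0
position: [0.4044, 0.1274, 0.2196]
ee_rot: [0.001, 0.212, 0.977, 0.0]
contact_force: [1.3, 0.5, 0.7]
width: -0.0003
gripper_force: 0.0
```

Request:
servo_tool:
  increments:
    - [-3.3,-3,0.2,0,0,0,1]
    - [-3.3,-3,0.2,0,0,0,1]
    - [-3.3,-3,0.2,0,0,0,1]
    - [-3,-2,0.2,0,0,0,1]
    - [0,0,0,0,0,5.5,1]

```text
clock: 2.5
position: [0.4784, -0.0287, 0.2112]
ee_rot: [0.001, 0.262, 0.965, -0.001]
contact_force: [-0.3, 0.6, -1.4]
width: 0.0
gripper_force: 0.0
```

```bash
python3 - <<'E'
import h; h.setP()
h.legs((-60,-55,100),(-60,-55,42),(0,-77,42))
E
```

```text
t 2.5 meter [-80.6 -19.8 211.2] tooly in meter deg 69.6 tilt [ 0.002 -0.002 -1.   ] F [-0.3  0.6 -1.4] w 0.0
(-60, -55, 100) tool cm [-3.12 -2.57 11.13]
(-60, -55, 42) tool cm [0.02 0.   5.8 ]
(0, -77, 42) tool cm [-6.39  0.03  0.02]
```

Request:
servo_tool:
  increments:
    - [-1.6,-1.3,3.5,0,0,0,1]
    - [-1.5,-1.3,4,0,0,0,1]
    - [0,0,4,0,0,0,1]
    - [0,0,3.2,0,0,0,1]
    - [0,0,1.8,0,0,0,1]

```text
clock: 3.0
position: [0.4879, -0.0624, 0.0438]
ee_rot: [-0.002, 0.259, 0.966, 0.0]
contact_force: [-0.1, -1.3, 0.1]
width: -0.0003
gripper_force: 0.0
```

```bash
python3 - <<'E'
from h import *; import h; h.setP()
a=optics.get_image("side")[170:320,270:470];b=optics.get_image("top")[130:280,260:460]
cv2.imwrite("pics/p1.png",np.hstack([cv2.resize(x,(400,300),interpolation=cv2.INTER_CUBIC) for x in(a,b)])[...,::-1])
legs((0,-77,42))
E
```

```text
t 3.1 meter [-65.9 -51.2  43.9] tooly in meter deg 70.0 tilt [-0.006  0.002 -1.   ] F [-0.7  0.5  0. ] w -0.0003
(0, -77, 42) tool cm [-7.07 -0.18  0.15]
```

View pics/p1.png

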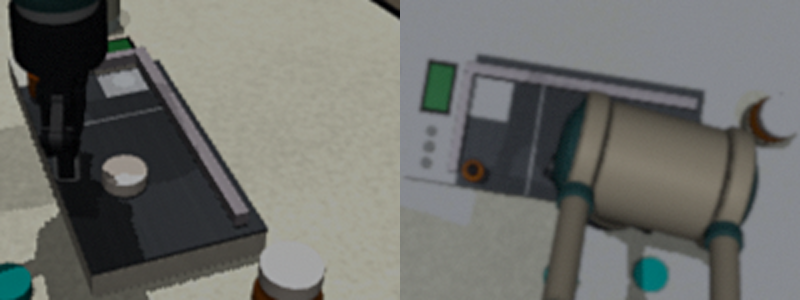

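Request:
servo_tool:
  increments:
    - [-0.7,0,0.15,0,0,0,1]
    - [-0.7,0,0,0,0,0,1]
    - [-0.7,0,0,0,0,0,1]
    - [-0.7,0,0,0,0,0,1]
    - [-0.7,0,0,0,0,0,1]

```text
clock: 3.6
position: [0.521, -0.0805, 0.0455]
ee_rot: [0.001, 0.259, 0.966, 0.0]
contact_force: [-0.2, 0.7, -0.5]
width: -0.0002
gripper_force: 0.1
```

Request:
servo_tool:
  increments:
    - [-0.7,0,0,0,0,0,1]
    - [-0.6,0,0,0,0,0,1]
    - [-0.5,0,0,0,0,0,1]
    - [-0.4,0,0,0,0,0,1]
    - [-0.4,0,0,0,0,0,1]

```text
clock: 4.1
position: [0.5425, -0.0932, 0.0447]
ee_rot: [-0.0, 0.259, 0.966, 0.0]
contact_force: [-0.3, 0.8, 0.9]
width: 0.0001
gripper_force: 0.1
```

```bash
cat > look.py <<'E'
from h import *; import h,sys; h.setP()
im=optics.get_image("side"); cv2.imwrite("pics/%s.png"%sys.argv[1],cv2.resize(im[170:290,290:450],(640,480),interpolation=cv2.INTER_CUBIC)[...,::-1])
for r in finder.silhouettes("puck","side")[:4]:
    v,u=np.nonzero(r["region"]); print("sil",np.round(r["box"],1),round(r["p"],2),w2m(atz("side",(r["box"][0],r["box"][1]),.037)).round(1))
state()
E
python3 look.py p2
```

```text
sil [275.8 315.3  24.3  19. ] 0.89 [-138.1 -166.3   37. ]
sil [252.4 275.9  19.9  22.6] 0.84 [-157.9  -72.    37. ]
sil [356.4 259.5  19.6  18.2] 0.81 [ 19.3 -89.3  37. ]
t 4.2 meter [ -5.7 -72.3  44.8] tooly in meter deg 70.0 tilt [ 0.001 -0.    -1.   ] F [-0.6 -1.2 -0.5] w -0.0
```

View pics/p2.png

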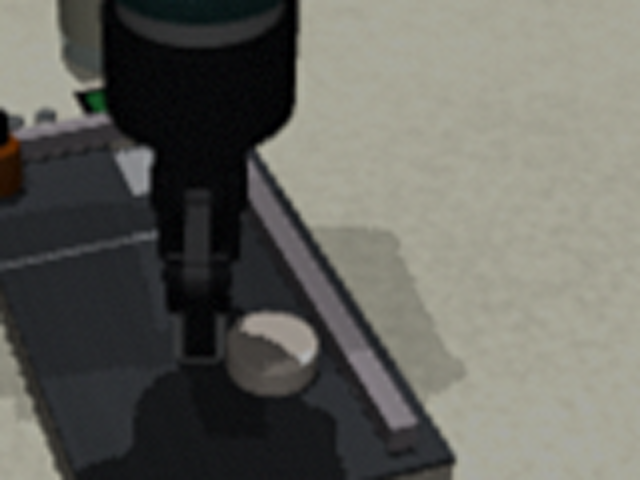

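Request:
servo_tool:
  increments:
    - [-0.3,0,0.1,0,0,0,1]
    - [-0.3,0,0.1,0,0,0,1]
    - [-0.2,0,0,0,0,0,1]
    - [-0.1,0,0,0,0,0,1]
    - [0,0,0,0,0,0,1]

```text
clock: 4.7
position: [0.5488, -0.097, 0.0424]
ee_rot: [-0.002, 0.259, 0.966, 0.0]
contact_force: [-3.6, 1.4, 0.2]
width: 0.0001
gripper_force: 1.7
```

```bash
python3 look.py p3
```

```text
sil [361.9 258.1  23.7  17.7] 0.95 [ 29.5 -89.   37. ]
sil [251.4 276.1  20.7  21.8] 0.73 [-159.5  -71.9   37. ]
sil [274.6 314.1  25.8  21.3] 0.68 [-139.3 -163.4   37. ]
t 4.8 meter [  0.7 -74.9  42.5] tooly in meter deg 70.0 tilt [-0.003  0.001 -1.   ] F [-3.4  2.1  0.6] w -0.0001
```

View pics/p3.png

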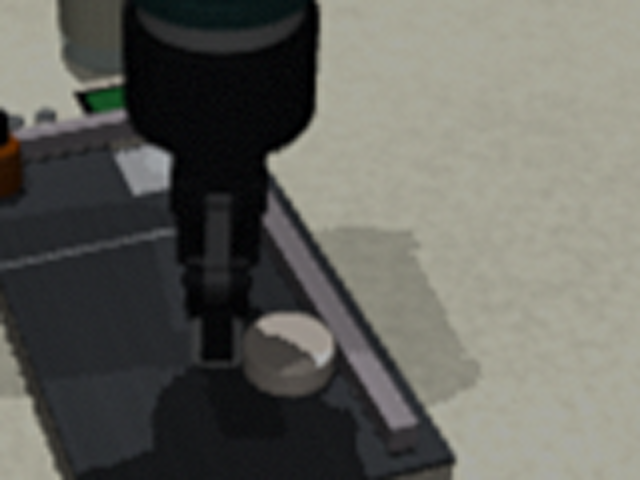

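```bash
python3 - <<'E'
import h; h.setP()
h.legs((-25,-66,42.5),(-25,-130,42.5),(14,-138,42.5),(19,-121,42.5),(19,20,42.5),(19,47,42.5))
E
```

```text
t 4.8 meter [  0.7 -74.9  42.5] tooly in meter deg 70.0 tilt [-0.003  0.001 -1.   ] F [-3.4  2.1  0.6] w -0.0001
(-25, -66, 42.5) tool cm [ 2.72 -0.04  0.  ]
(-25, -130, 42.5) tool cm [-2.19 -6.02 -0.  ]
(14, -138, 42.5) tool cm [-3.94  0.58 -0.01]
(19, -121, 42.5) tool cm [ 0.11  1.77 -0.  ]
(19, 20, 42.5) tool cm [4.820e+00 1.325e+01 1.000e-02]
(19, 47, 42.5) tool cm [0.92 2.54 0.  ]
```

Request:
servo_tool:
  increments:
    - [1.2,0,0,0,0,0,1]
    - [1.6,0,0,0,0,0,1]
    - [-0.7,-2,0,0,0,0,1]
    - [-0.7,-2,0,0,0,0,1]
    - [-0.8,-2,0,0,0,0,1]

```text
clock: 5.3
position: [0.5154, -0.1471, 0.0433]
ee_rot: [0.002, 0.258, 0.966, -0.0]
contact_force: [1.0, 0.1, 0.4]
width: -0.0001
gripper_force: 0.0
```

Request:
servo_tool:
  increments:
    - [0,0,0,0,0,0,1]
    - [-1.3,0.1,0,0,0,0,1]
    - [-1.4,0.2,0,0,0,0,1]
    - [-1.2,0.2,0,0,0,0,1]
    - [0,0,0,0,0,0,1]

```text
clock: 5.8
position: [0.5541, -0.1621, 0.043]
ee_rot: [0.002, 0.259, 0.966, -0.0]
contact_force: [0.4, 0.2, 0.2]
width: 0.0001
gripper_force: 0.0
```

```bash
python3 look.py p4; python3 -c "
import h; h.setP(); h.legs((19,-121,42.5))"
```

```text
sil [274.6 315.1  23.2  18.4] 0.6 [-139.7 -165.3   37. ]
sil [249.1 275.6  22.4  19.6] 0.58 [-163.   -69.5   37. ]
sil [355.  259.    8.   16.6] 0.55 [ 17.4 -87.3  37. ]
t 5.9 meter [  14.3 -137.6   42.5] tooly in meter deg 70.1 tilt [-0.001  0.    -1.   ] F [-0.  -0.2  0.1] w -0.0002
t 5.9 meter [  14.3 -137.6   42.5] tooly in meter deg 70.1 tilt [-0.001  0.    -1.   ] F [-0.  -0.2  0.1] w -0.0002
(19, -121, 42.5) tool cm [0.12 1.72 0.  ]
```

View pics/p4.png

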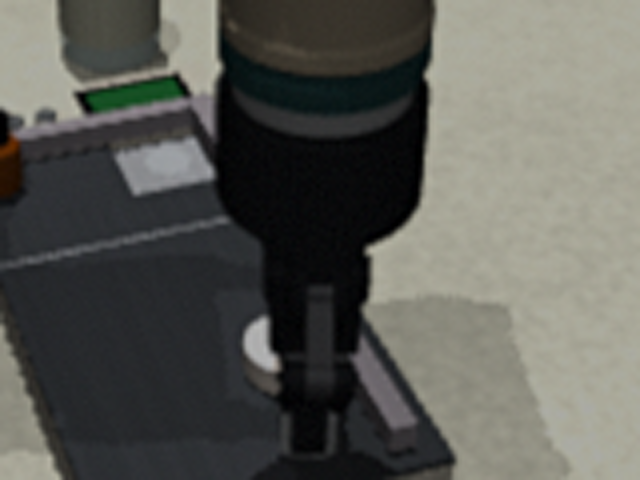

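Request:
servo_tool:
  increments:
    - [0.1,0.6,0,0,0,0,1]
    - [0,0.5,0,0,0,0,1]
    - [0,0.5,0,0,0,0,1]
    - [0.17,0.47,0,0,0,0,1]
    - [0.2,0.56,0,0,0,0,1]

```text
clock: 6.4
position: [0.5603, -0.1361, 0.0428]
ee_rot: [-0.0, 0.259, 0.966, -0.0]
contact_force: [-0.4, -1.0, -0.8]
width: 0.0
gripper_force: 0.1
```

Request:
servo_tool:
  increments:
    - [0.24,0.66,0,0,0,0,1]
    - [0.24,0.66,0,0,0,0,1]
    - [0.24,0.66,0,0,0,0,1]
    - [0.24,0.66,0,0,0,0,1]
    - [0.24,0.66,0,0,0,0,1]

```text
clock: 6.9
position: [0.5665, -0.1014, 0.0428]
ee_rot: [0.0, 0.259, 0.966, 0.0]
contact_force: [-0.2, 0.1, 0.6]
width: 0.0006
gripper_force: 0.2
```

```bash
python3 look.py p5; python3 -c "
import h; h.setP(); h.legs((19,0,42.5),(19,47,42.5))"
```

```text
sil [249.2 275.5  20.9  22.4] 0.65 [-162.8  -69.3   37. ]
sil [272.6 312.8  23.5  20.5] 0.58 [-141.7 -160.    37. ]
sil [354.9 244.9  19.1  13.6] 0.54 [ 30.5 -52.1  37. ]
t 7.0 meter [ 18.8 -75.6  42.8] tooly in meter deg 70.1 tilt [ 0.  0. -1.] F [-0.6 -0.8 -0.7] w -0.0002
t 7.0 meter [ 18.8 -75.6  42.8] tooly in meter deg 70.1 tilt [ 0.  0. -1.] F [-0.6 -0.8 -0.7] w -0.0002
(19, 0, 42.5) tool cm [2.56 7.12 0.03]
(19, 47, 42.5) tool cm [1.6  4.42 0.  ]
```

View pics/p5.png

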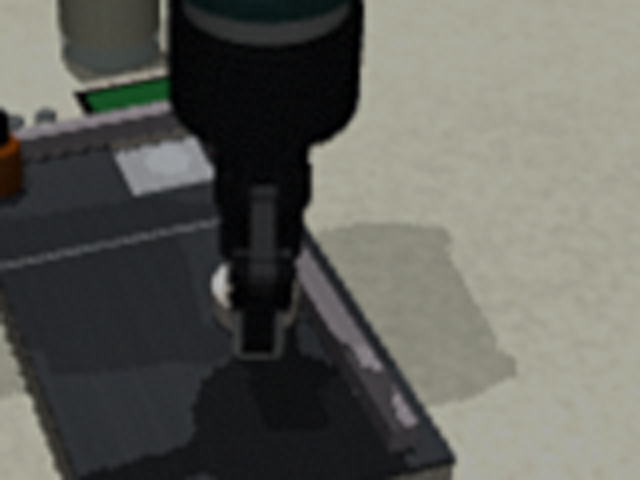

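Request:
servo_tool:
  increments:
    - [0.24,0.66,0,0,0,0,1]
    - [0.24,0.66,0,0,0,0,1]
    - [0.24,0.66,0,0,0,0,1]
    - [0.24,0.66,0,0,0,0,1]
    - [0.24,0.66,0,0,0,0,1]

```text
clock: 7.5
position: [0.5726, -0.0668, 0.0428]
ee_rot: [-0.0, 0.259, 0.966, 0.0]
contact_force: [-0.7, -0.4, -0.8]
width: 0.0002
gripper_force: 0.1
```

Request:
servo_tool:
  increments:
    - [0.24,0.66,0,0,0,0,1]
    - [0.24,0.66,0,0,0,0,1]
    - [0.24,0.66,0,0,0,0,1]
    - [0.22,0.6,0,0,0,0,1]
    - [0.2,0.56,0,0,0,0,1]

```text
clock: 8.0
position: [0.5785, -0.0339, 0.0428]
ee_rot: [-0.0, 0.259, 0.966, 0.0]
contact_force: [-0.0, 0.0, 0.3]
width: -0.0002
gripper_force: 0.1
```

```bash
python3 look.py p6; python3 -c "
import h; h.setP(); h.legs((19,47,42.5))"
```

```text
sil [250.1 274.9  16.6  25.1] 0.95 [-161.1  -68.4   37. ]
sil [273.1 313.4  27.3  20.7] 0.68 [-141.2 -161.4   37. ]
sil [338.7 225.3  17.4  10.8] 0.54 [21.5 12.  37. ]
t 8.1 meter [18.9 -7.3 42.8] tooly in meter deg 70.1 tilt [ 0.  0. -1.] F [-0.5  0.1 -0.3] w 0.0001
t 8.1 meter [18.9 -7.3 42.8] tooly in meter deg 70.1 tilt [ 0.  0. -1.] F [-0.5  0.1 -0.3] w 0.0001
(19, 47, 42.5) tool cm [1.84 5.11 0.03]
```

View pics/p6.png

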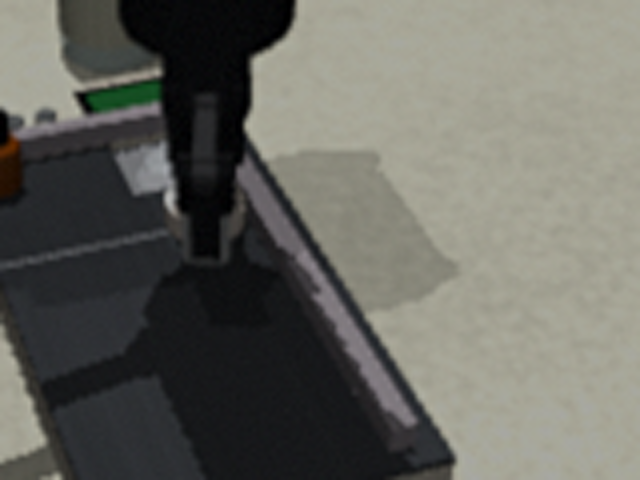

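```bash
python3 - <<'E'
import h,numpy as np; h.setP()
a=np.linspace(0,6.28,60)
for x,y in((30,20),(30,25),(25,22),(22,22)):
    q=np.array([h.proj("side",h.m2w((x+20*np.cos(t),y+20*np.sin(t),z))) for t in a for z in(30,44)]); print(x,y,q.min(0).round(1),q.max(0).round(1))
E
```

```text
30 20 [331.1 213. ] [352.  231.3]
30 25 [330.4 211.6] [351.1 229.8]
25 22 [328.4 213. ] [349.2 231.2]
22 22 [326.9 213.3] [347.7 231.6]
```

Request:
servo_tool:
  increments:
    - [0.17,0.47,0,0,0,0,1]
    - [0.2,0.56,0,0,0,0,1]
    - [0.2,0.56,0,0,0,0,1]
    - [0.2,0.56,0,0,0,0,1]
    - [0.2,0.56,0,0,0,0,1]

```text
clock: 8.6
position: [0.5836, -0.0057, 0.0428]
ee_rot: [0.0, 0.259, 0.966, 0.0]
contact_force: [-0.4, -0.8, -0.0]
width: -0.0002
gripper_force: 0.1
```

Request:
servo_tool:
  increments:
    - [0.14,0.38,0,0,0,0,1]
    - [0.14,0.38,0,0,0,0,1]
    - [0.14,0.38,0,0,0,0,1]
    - [0.14,0.38,0,0,0,0,1]
    - [0.1,0.28,0,0,0,0,1]

```text
clock: 9.1
position: [0.5869, 0.013, 0.0428]
ee_rot: [0.0, 0.259, 0.966, 0.0]
contact_force: [0.8, -1.0, 0.4]
width: 0.0001
gripper_force: 0.1
```

```bash
python3 look.py p7; python3 -c "
import h; h.setP(); h.legs((19,47,42.5))"
```

```text
sil [249.1 276.1  20.5  19.1] 0.91 [-163.1  -70.7   37. ]
sil [333.1 211.9  20.7   8. ] 0.61 [25.  57.2 37. ]
sil [273.8 314.6  24.8  22. ] 0.59 [-140.7 -164.    37. ]
t 9.2 meter [19.  40.2 42.8] tooly in meter deg 70.0 tilt [ 0.  0. -1.] F [ 0.9  0.9 -0.3] w -0.0001
t 9.2 meter [19.  40.2 42.8] tooly in meter deg 70.0 tilt [ 0.  0. -1.] F [ 0.9  0.9 -0.3] w -0.0001
(19, 47, 42.5) tool cm [0.23 0.64 0.03]
```

View pics/p7.png

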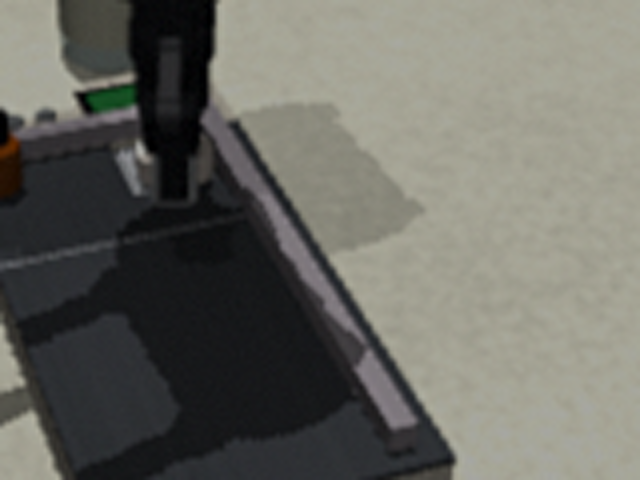

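Request:
servo_tool:
  increments:
    - [0.07,0.19,0,0,0,0,1]
    - [0.07,0.19,0,0,0,0,1]
    - [0.07,0.19,0,0,0,0,1]
    - [0.07,0.19,0,0,0,0,1]
    - [0,0,0,0,0,0,1]

```text
clock: 9.7
position: [0.5883, 0.0209, 0.0428]
ee_rot: [0.0, 0.259, 0.966, 0.0]
contact_force: [0.4, -0.8, -0.5]
width: 0.0001
gripper_force: 0.0
```

Request:
servo_tool:
  increments:
    - [0.05,0.14,0,0,0,0,1]
    - [0.05,0.14,0,0,0,0,1]
    - [0.03,0.1,0,0,0,0,1]
    - [0,0,0,0,0,0,1]
    - [0,0,0,0,0,0,1]

```text
clock: 10.2
position: [0.589, 0.0246, 0.0428]
ee_rot: [0.0, 0.259, 0.966, 0.0]
contact_force: [-1.0, -0.1, -1.1]
width: 0.0001
gripper_force: 0.0
```

Request:
servo_tool:
  increments:
    - [0,-1.5,0,0,0,0,1]
    - [0,-2,0,0,0,0,1]
    - [0,0,-4,0,0,0,1]
    - [0,0,-4,0,0,0,1]
    - [0,-3,-4,0,0,0,1]

```text
clock: 10.7
position: [0.5569, -0.0312, 0.164]
ee_rot: [0.0, 0.258, 0.966, 0.001]
contact_force: [0.7, -1.2, -0.4]
width: 0.0001
gripper_force: 0.0
```

Request:
servo_tool:
  increments:
    - [4.5,0,0,0,0,0,1]
    - [4.5,0,0,0,0,0,1]
    - [4.5,0,0,0,0,0,1]
    - [4.5,0,0,0,0,0,1]
    - [0,0,0,0,0,0,1]

```text
clock: 11.2
position: [0.3932, 0.0596, 0.162]
ee_rot: [-0.003, 0.258, 0.966, -0.0]
contact_force: [0.3, -0.1, 0.1]
width: 0.0
gripper_force: 0.0
```

```bash
python3 - <<'E'
from h import *; import h; h.setP()
a=optics.get_image("side")[180:260,280:400];b=optics.get_image("top")[140:220,250:370]
cv2.imwrite("pics/p8.png",np.hstack([cv2.resize(x,(400,267),interpolation=cv2.INTER_CUBIC) for x in(a,b)])[...,::-1])
t=np.linspace(0,6.28,60)
for n in("side","top"):
    for r in finder.silhouettes("puck",n)[:4]: print(n,np.round(r["box"],1),round(r["p"],2))
    for x,y,z in((30,80,26),(28,77,26),(30,72,30),(30,68,30)):
        q=np.array([h.proj(n,h.m2w((x+20*np.cos(s),y+20*np.sin(s),z+k))) for s in t for k in(0,14)]); lo,hi=q.min(0),q.max(0)
        print(x,y,z,((lo+hi)/2).round(1),(hi-lo).round(1))
state()
E
```

```text
side [251.4 275.   20.9  19.2] 0.87
side [274.4 311.6  24.2  19.6] 0.6
side [332.7 210.1  16.   15.4] 0.57
30 80 26 [331.9 207. ] [19.6 16.8]
28 77 26 [331.4 208. ] [19.7 16.9]
30 72 30 [333.1 207.5] [19.8 17. ]
30 68 30 [333.7 208.6] [19.9 17.1]
top [384.9 266.   22.1  15.7] 0.73
top [306.8 178.4  19.9  21.7] 0.66
30 80 26 [304.4 176.9] [18.  18.7]
28 77 26 [305.5 178. ] [18.  18.7]
30 72 30 [307.9 177.2] [18.1 18.8]
30 68 30 [309.7 177.5] [18.1 18.8]
t 11.4 meter [-171.2   51.8  163.2] tooly in meter deg 70.0 tilt [ 0.002 -0.    -1.   ] F [-0.3 -0.3 -0.1] w -0.0002
```

View pics/p8.png

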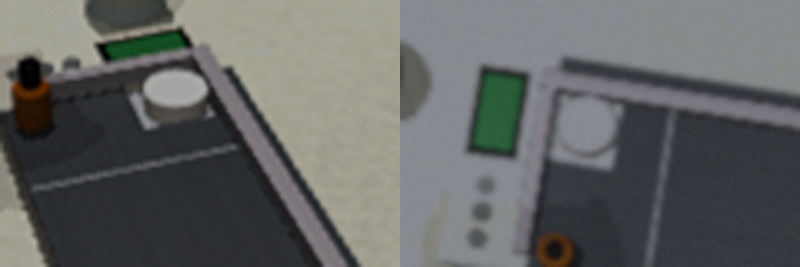

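```bash
python3 -c "
import h; h.setP(); h.legs((26,74,163),(26,74,58),(26,74,53))"
```

```text
t 11.4 meter [-171.2   51.8  163.2] tooly in meter deg 70.0 tilt [ 0.002 -0.    -1.   ] F [-0.3 -0.3 -0.1] w -0.0002
(26, 74, 163) tool cm [-17.77   8.83   0.06]
(26, 74, 58) tool cm [ 2.00e-02 -1.00e-02  1.05e+01]
(26, 74, 53) tool cm [ 0.  -0.   0.5]
```

Request:
servo_tool:
  increments:
    - [-3.5,1.8,0,0,0,0,1]
    - [-4.3,2,0,0,0,0,1]
    - [-4.3,2,0,0,0,0,1]
    - [-3.7,2,0,0,0,0,1]
    - [-2,1,0,0,0,0,1]

```text
clock: 11.9
position: [0.604, 0.0439, 0.1619]
ee_rot: [0.001, 0.26, 0.966, 0.0]
contact_force: [-0.4, 0.5, -0.0]
width: 0.0001
gripper_force: 0.0
```

Request:
servo_tool:
  increments:
    - [0,0,4,0,0,0,1]
    - [0,0,4,0,0,0,1]
    - [0,0,2,0,0,0,1]
    - [0,0,0.6,0,0,0,1]
    - [0,0,0,0,0,0,1]

```text
clock: 12.4
position: [0.5992, 0.0447, 0.0556]
ee_rot: [-0.001, 0.259, 0.966, -0.0]
contact_force: [0.6, -0.3, -0.5]
width: 0.0
gripper_force: 0.0
```

```bash
python3 -c "
import h; h.setP(); h.legs((26,74,50))"
```

```text
t 12.4 meter [25.6 73.5 55.6] tooly in meter deg 70.0 tilt [-0.002  0.    -1.   ] F [ 0.6 -0.3 -0.5] w 0.0
(26, 74, 50) tool cm [-0.02  0.06  0.56]
```

Request:
servo_tool:
  increments:
    - [0,0,0.15,0,0,0,1]
    - [0,0,0.15,0,0,0,1]
    - [0,0,0.15,0,0,0,1]
    - [0,0,0.1,0,0,0,1]
    - [0,0,0,0,0,0,1]

```text
clock: 12.9
position: [0.5988, 0.0456, 0.0517]
ee_rot: [0.0, 0.259, 0.966, 0.0]
contact_force: [-0.3, -0.4, -0.5]
width: -0.0001
gripper_force: 0.0
```

Request:
servo_tool:
  increments:
    - [0,0,0.08,0,0,0,1]
    - [0,0,0.08,0,0,0,1]
    - [0,0,0.04,0,0,0,1]
    - [0,0,0,0,0,0,1]
    - [0,0,0,0,0,0,1]

```text
clock: 13.4
position: [0.5988, 0.0456, 0.0493]
ee_rot: [-0.0, 0.259, 0.966, 0.0]
contact_force: [0.7, 0.0, -0.2]
width: -0.0002
gripper_force: 0.0
```

Request:
servo_tool:
  increments:
    - [0,0,-2,0,0,0,1]
    - [0,0,-4,0,0,0,1]
    - [0,0,-4,0,0,0,1]
    - [0,0,0,0,0,0,1]
    - [0,0,0,0,0,0,1]

```text
clock: 13.9
position: [0.5992, 0.0455, 0.1504]
ee_rot: [0.001, 0.259, 0.966, 0.0]
contact_force: [-0.6, 0.5, -0.7]
width: -0.0
gripper_force: 0.0
```

```bash
python3 -c "
from rig import manip; print(manip.get_state()['position'], manip.sign_off())"
```

```text
the job is handed in; nothing more can be done
[0.59920929 0.04551047 0.15039533] None
```

I pushed the puck against the rail, slid it along into the corner pocket, and handed the job in at about 14 s; no verdict came back. The last images put its centre about 1–4 mm from the pocket's, and the fingertip reached 41 mm over it without contact (an undropped puck's top is at 44 mm), so I take it to have dropped in.

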